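Tilt a pile of spacer plates into its snug holder

ROBOT

A 7-joint arm with a two-finger parallel gripper is mounted at the origin on a cart in front of the work surface, level with it; the furniture and walls round the work are solid. World frame = base frame: x ahead of the robot, y to its left, z up, the work surface at z = 0. Lengths are in m, angles in rad, forces in N, time in s.
With the tool pointing down it reaches from about 0.375 to 0.925 m from the base axis. Payload 3.1 kg.
Tool frame: the origin (TCP) lies between the finger pads; the fingertips stand 19 mm ahead of it and the grasp point (between the pads) is the TCP; z points along the fingers, y is the line along which they close (so a half turn about z gives the same grasp; the last joint's range is limited). The gripper opens to 85 mm and grips with 20 to 120 N. Pads are 22 mm wide; open, the fingers measure 114 mm over their backs; the gripper's body (76 mm by 85 mm) begins 54 mm behind the grasp point. The pads swing forward as they close: fully open they stand 13 mm farther back than shut.
Start: joints at [1.027, 0.383, 0.044, 1.598, -0.018, 1.161, -0.05], TCP at [0.28, -0.586, 0.229] pointing down, gripper open.
Joint ranges: [-2.61, 2.61], [-0.41, 2.15], [-1.48, 1.57], [0, 2.5], [-1.57, 4.71], [0.05, 1.97], [-2.85, 2.85]. Speed limits (rad/s): [2.79, 2.79, 3.14, 3.14, 3.14, 3.14, 3.14].

INTERFACE

Orientations are given as a unit quaternion [x, y, z, w].
In Python, from bench import move_ptp, movel, move_j, move_gripper, pause, inverse_kinematics, read_camera, camera_params, MotionError, sign_off, look_for, tip_of, read_time_s, read_qpos, read_joint_vel, read_effort, read_eef_pos, read_tcp_rot, read_ft_force, read_ft_torque, read_finger_gap, read_grasp_force gives the robot as it stands. Calls block until the motion is done:
- move_ptp(position, orientation): joint-space move of the TCP to a pose.
- movel(position, orientation=None, speed=0.15): straight line of the TCP; orientation=None keeps the orientation; speed is the mean speed in m/s.
- move_j(angles): joint-space move.
- move_gripper(opening, effort=None): finger opening in m; effort is the grip in N (None keeps the last); returns when the fingers have stopped.
- pause(seconds).
- inverse_kinematics(position, orientation): joint angles nearest the present ones, or None.
- read_camera(name): name is "side" or "top" or "wrist"; returns the picture (420x560x3 uint8, red, green, blue); there is no depth.
- camera_params(name): a dict with "K" (3x3 intrinsics, pixels), "dist_coeffs" ([k1, k2, p1, p2, k3] as OpenCV has them; the pictures are not rectified), "camera_from_world" (4x4, takes a point from world to camera coordinates). Camera axes: x right, y down, z forward; pixel columns grow to the right and rows downward; lengths in m; the calibration is good to about 2 mm. A picture is of the moment at which its call begins: read the wrist's pose just before it. camera_params takes no time and is no camera call; for the wrist camera it gives the pose at the moment of the call.
A pose or a line that the arm cannot do raises MotionError and nothing moves.
- sign_off(): hands the job in; it is judged then, once.
Trained networks look in the newest picture that a camera, given by its name, has taken for a name from the list of things; names that differ only in an ending like _2 or _b are one class to them, and where a whole thing is asked for, a point or a joint stands for the part that bears it (a point fixed in the world has none). Each returns a list of dicts, best first, with "confidence" (0 to 1); they miss things now and then, are a little off and sometimes report something else, mostly with a low value. They report only what shows in the picture. A call takes as long as a camera call. They do not tell look-alikes from the thing itself.
- look_for(camera, name): "at" ([column, row] in pixels, amid what is visible of it).
- tip_of(camera, name): "at" ([column, row] in pixels: a listed point, or the origin of a listed thing).
Readings, each from a call of its own:
- read_time_s(): time.
- read_qpos(): joint angles.
- read_joint_vel(): joint speeds.
- read_effort(): joint torques, N m.
- read_eef_pos(): TCP position.
- read_tcp_rot(): TCP orientation.
- read_ft_force(): force on the tool from outside, world axes, zero at the start.
- read_ft_torque(): the same for the moment, N m.
- read_finger_gap(): finger opening in m.
- read_grasp_force(): force on a finger pad.
Only numpy, scipy, OpenCV 4.12 (cv2) and the standard library are available. Lean on these libraries where they do the work, as an engineer would, in place of code of your own. Each camera call takes 0.05 s, during which the arm holds its last target. There are 200 camera calls.

TASK

Lay the single spacer plate squarely on top of the pile of two, then pick up all three together as one pile. Tip the pile into the dark snug holder: one end first, down along the tall wall and under its fixed lip, then lower the other end until the whole pile lies flat on the holder's floor. Finally swing the keeper bar right round over the pile, let go, and leave the other things on the worktop where they are.

Things in the scene. Friction and masses are not known exactly. Their poses are not given: they have to be found in the camera images.
- plate_low_center (a point): bare aluminium spacer plate, 120 x 54 x 9 mm, with two dark 13 mm holes, 150 g. The point is its centre (half-way up); its x axis runs along the 120 mm length, y along the 54 mm width, z up. This one lies on the worktop, the lower of the pile of two.
- plate_mid_center (a point): bare aluminium spacer plate, 120 x 54 x 9 mm, with two dark 13 mm holes, 150 g. The point is its centre (half-way up); its x axis runs along the 120 mm length, y along the 54 mm width, z up. This one lies squarely on plate_low, 9 mm higher.
- plate_loose_center (a point): bare aluminium spacer plate, 120 x 54 x 9 mm, with two dark 13 mm holes, 150 g. The point is its centre (half-way up); its x axis runs along the 120 mm length, y along the 54 mm width, z up. This one lies by itself on the worktop.
- holder: Dark steel holder fixed to the worktop, 184 mm long (x), 77 mm wide (y), for a pile of three plates (120 x 54 x 27 mm). Origin on the worktop under the pocket's centre, z up. Its -x end has the tall wall with the lip and faces roughly toward the robot; its +x end has a low wall and the keeper's post. Centres of the plates of a lying pile: 10.5, 19.5, 28.5 mm above the origin.
- pocket_floor (a point): Centre of the pocket's floor, 6 mm above the worktop; axes as the holder's. The pocket is 127 mm long (x +-63.5 mm) and 59 mm wide (y +-29.5 mm). Guide cheeks (9 mm thick, 22 mm above the floor) stand only beside the pile's ends (x beyond 46 mm either way); between them the sides are open for fingers, and there (x within 34 mm) the floor is only 46 mm wide.
- lip_edge (a point): Middle of the lip's lower inner edge, at holder x = -53.5 mm, 41 mm above the worktop. The lip is 6 mm thick and overhangs the pocket by 10 mm from the tall wall's inner face at x = -63.5 mm. So the opening is 117 mm long: the 120 mm pile enters only tilted about 15 degrees, -x end down and under the lip, before the +x end goes down inside the low wall.
- low_wall (a point): Middle of the top inner edge of the low wall at the holder's +x end: holder x = +63.5 mm, 22 mm above the worktop (16 mm above the floor). The wall is 7 mm thick.
- keeper_pivot (a point): On the keeper's upright pivot axis, at holder x = +80 mm, y = 0, 37 mm above the worktop, at the underside of the bar. The bar is steel, 16 mm wide, 6 mm thick, reaches 58 mm from the pivot, and passes 4 mm above a pile that lies home.
- keeper (a joint): Angle (rad) of the keeper bar: 0 = shut, pointing along the holder's -x over the pile (an end stop); it starts open at 1.4 to 1.9, pointing roughly to the holder's +y. As the value falls to 0 the bar turns anticlockwise seen from above. It turns easily (about 1 N at the knob) and stays where it is left.
- keeper_knob (a point): Middle of the black upright round knob (14 mm diameter, 28 mm tall, free to slip round in a grip) on the keeper bar, 57 mm above the worktop, 48 mm from the pivot's axis. The point's axes turn with the bar.
- sample_cup_0: small sealed sample cup with a blue lid, 68 mm wide, 57 mm tall, a bystander standing loose; origin at the centre of its underside
- spare_ring: white spare ring lying flat, 115 mm across, 26 mm tall, a loose bystander; origin at the centre of its underside
- tape_measure: yellow tape measure, 36 x 86 x 62 mm, a loose bystander; origin at the centre of its underside
Mind the look-alikes: they are no part of the job. Leave any orange or red look-alike of the part that bears plate_loose_center alone.

How it is judged:
By the outcome, as a careful person would: the job done as asked, in the order asked, and still so for the second after the job is handed in, with the robot touching nothing.
It also fails if it takes over 58 s, if anything falls off the work surface, if the arm or the gripper's body presses on something with over 40 N, if the wrist force passes 120 N, or if a joint passes its speed limit or range.

## Working session

There is one attempt and no reset: what is moved stays moved. The work goes in short steps, each a Python script; the robot and the scene stay as the last script left them, time stands still between calls to the robot, and variables do not carry over. Pictures are saved under pics/ and viewed, at most 10 in all, crops included, and the job is handed in when it is done.

```bash
mkdir -p pics; ls
cat > h.py <<'E'
import numpy as np, cv2
from bench import *
from scipy.spatial.transform import Rotation as R
def ray(cam,px,P=None):
    P=P or camera_params(cam); K=np.array(P["K"]); d=np.array(P["dist_coeffs"]); T=np.array(P["camera_from_world"])
    n=cv2.undistortPoints(np.array([[px]],float),K,d)[0,0]
    Rw=T[:3,:3].T; c=-Rw@T[:3,3]; return c, Rw@np.array([n[0],n[1],1.])
def onplane(cam,px,z,P=None):
    c,v=ray(cam,px,P); return c+v*(z-c[2])/v[2]
def proj(cam,pts,P=None):
    P=P or camera_params(cam); T=np.array(P["camera_from_world"])
    rv=cv2.Rodrigues(T[:3,:3])[0]
    return cv2.projectPoints(np.array(pts,float).reshape(-1,3),rv,T[:3,3],np.array(P["K"]),np.array(P["dist_coeffs"]))[0][:,0]
def save(name,img): cv2.imwrite("pics/"+name,cv2.cvtColor(img,cv2.COLOR_RGB2BGR))
def down(yaw,tilt=0):  # tool z down; tool x along yaw
    return R.from_euler('z',yaw)*R.from_euler('x',np.pi)
E
python3 - <<'E'
from h import *
a=read_camera("top");b=read_camera("side")
save("t.png",a);save("s.png",b)
for cam in("top","side"):
  for n in["plate_loose_center","plate_mid_center","plate_low_center","pocket_floor","lip_edge","low_wall","keeper_pivot","keeper_knob","holder","sample_cup_0","spare_ring","tape_measure"]:
    print(cam,n,[(np.round(d["at"]).tolist(),round(d["confidence"],2)) for d in tip_of(cam,n)[:5]])
print(camera_params("top"));print(read_time_s(),read_eef_pos(),read_tcp_rot())
E
```

```text
pics
top plate_loose_center [([330.0, 258.0], 0.95), ([340.0, 213.0], 0.93), ([365.0, 173.0], 0.8), ([383.0, 216.0], 0.74), ([233.0, 185.0], 0.69)]
top plate_mid_center [([302.0, 220.0], 0.64), ([161.0, 244.0], 0.42)]
top plate_low_center [([160.0, 245.0], 0.35)]
top pocket_floor [([222.0, 206.0], 0.59)]
top lip_edge [([219.0, 217.0], 0.62)]
top low_wall [([228.0, 190.0], 0.95)]
top keeper_pivot [([232.0, 184.0], 0.69)]
top keeper_knob [([219.0, 178.0], 0.4), ([232.0, 185.0], 0.34)]
top holder [([226.0, 208.0], 0.9)]
top sample_cup_0 [([263.0, 168.0], 0.79)]
top spare_ring [([313.0, 166.0], 0.85)]
top tape_measure [([161.0, 245.0], 0.51)]
side plate_loose_center [([310.0, 192.0], 0.7), ([280.0, 175.0], 0.65), ([322.0, 172.0], 0.65), ([351.0, 209.0], 0.6)]
side plate_mid_center []
side plate_low_center [([303.0, 219.0], 0.63)]
side pocket_floor [([263.0, 275.0], 0.89)]
side lip_edge [([275.0, 264.0], 0.77), ([234.0, 250.0], 0.18)]
side low_wall [([244.0, 256.0], 0.66), ([260.0, 271.0], 0.56)]
side keeper_pivot [([234.0, 250.0], 0.67)]
side keeper_knob [([223.0, 252.0], 0.46), ([252.0, 202.0], 0.42)]
side holder [([258.0, 274.0], 0.62)]
side sample_cup_0 [([223.0, 231.0], 0.77)]
side spare_ring [([254.0, 202.0], 0.66)]
side tape_measure [([282.0, 356.0], 0.86)]
{'K': array([[515.25670558,   0.        , 272.2801039 ],
       [  0.        , 515.25670558, 200.88522928],
       [  0.        ,   0.        ,   1.        ]]), 'dist_coeffs': array([-0.08260723,  0.        ,  0.        ,  0.        ,  0.        ]), 'camera_from_world': array([[ 0.01845777, -0.99982591, -0.0027319 , -0.04333909],
       [-0.97948343, -0.01753368, -0.20076049,  0.59476045],
       [ 0.20067764,  0.00638145, -0.97963655,  1.70678277],
       [ 0.        ,  0.        ,  0.        ,  1.        ]])}
1.3 [ 0.2802756  -0.58645758  0.22934282] [ 9.75251853e-01  2.21096863e-01 -3.36848555e-06 -2.15547483e-05]
```

Run:
```python
import cv2
a=cv2.imread("pics/t.png")[130:290,130:430]
cv2.imwrite("pics/tc.png",cv2.resize(a,(800,427),interpolation=cv2.INTER_CUBIC))
```

```text
(no output)
```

View pics/tc.png

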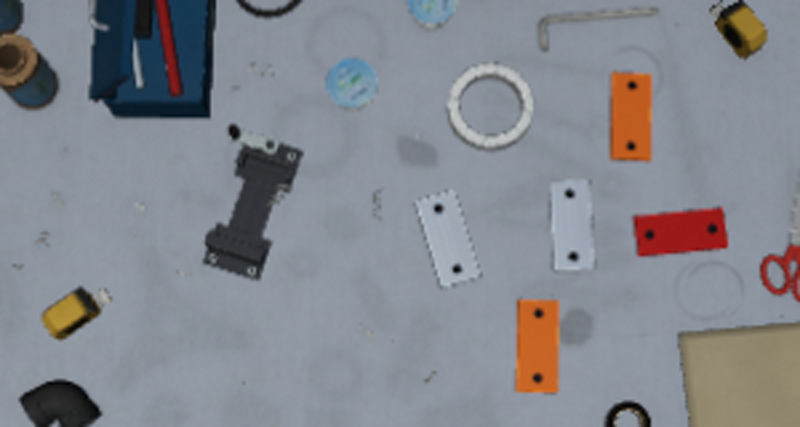

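The crop shows two bare aluminium plates: pixel (298,219), which is thicker and looks like the pile, and (344,214), which looks like the single one. The look-alikes are orange at (366,173) and (331,259) and red at (385,217). The holder is at (225,208), with its keeper knob at (218,179). Next I'll check from close with the wrist camera.

Run:
```python
from h import *
for n,p,z in[("pile",(298,219),.018),("loose",(344.5,214),.009),("lowwall",(228,190),.022),("lip",(219,217),.041),("pivot",(232,184.5),.037)]: print(n,onplane("top",p,z).round(3))
T=np.array(camera_params("wrist")["camera_from_world"]); c=-T[:3,:3].T@T[:3,3]
r=R.from_quat(read_tcp_rot()); print("cam in tool",r.inv().apply(c-read_eef_pos()).round(3)); print((r.as_matrix().T@T[:3,:3].T).round(2)); print(camera_params("wrist")["K"])
m=(onplane("top",(298,219),.018)+onplane("top",(344.5,214),.009))/2
move_ptp([m[0]-0.03,m[1],0.33],R.from_euler('x',np.pi).as_quat())
print(read_time_s(),read_qpos())
P=camera_params("wrist");save("w1.png",read_camera("wrist"))
import pickle;pickle.dump(P,open("w1.pkl","wb"))
print(tip_of("wrist","plate_loose_center"),tip_of("wrist","plate_mid_center"))
```

```text
pile [ 0.541 -0.123  0.018]
loose [ 0.563 -0.287  0.009]
lowwall [0.64  0.124 0.022]
lip [0.539 0.15  0.041]
pivot [0.656 0.11  0.037]
cam in tool [ 0.083 -0.001 -0.144]
[[-0.   -0.95 -0.32]
 [ 1.   -0.   -0.  ]
 [ 0.   -0.32  0.95]]
[[363.3892724    0.         274.89330179]
 [  0.         363.3892724  215.24677477]
 [  0.           0.           1.        ]]
2.9917 [ 0.4579792   0.1517154  -0.17255131  1.68204455  0.02763859  1.31072588
 -1.29299885]
[{'at': [333.4, 128.2], 'confidence': 0.85}, {'at': [295.7, 241.8], 'confidence': 0.8}, {'at': [448.2, 131.8], 'confidence': 0.64}] [{'at': [206.5, 145.3], 'confidence': 0.81}]
```

View pics/w1.png

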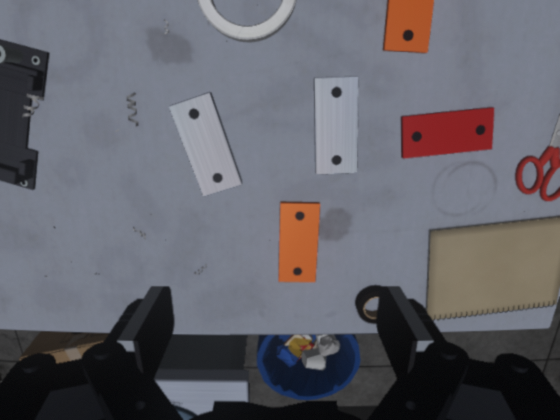

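In the wrist view, the left aluminium plate (206,145) is turned and the right one is at (336,125). The orange ones are at (299,242) and (408,20), and the red one is at (448,132). I'll measure the top-face sizes and look at a side crop to tell the pile from the single plate.

```bash
cat >> h.py <<'E'
def mask_at(img,seed,dv=25):
    hsv=cv2.cvtColor(img,cv2.COLOR_RGB2HSV)
    g=cv2.GaussianBlur(img,(3,3),0)
    m=np.zeros((img.shape[0]+2,img.shape[1]+2),np.uint8)
    cv2.floodFill(g.copy(),m,(int(seed[0]),int(seed[1])),0,(dv,)*3,(dv,)*3,4|(255<<8)|cv2.FLOODFILL_FIXED_RANGE|cv2.FLOODFILL_MASK_ONLY)
    return cv2.morphologyEx(m[1:-1,1:-1],cv2.MORPH_OPEN,np.ones((3,3)))
def plate(cam,img,seed,z,P,dv=25):
    m=mask_at(img,seed,dv); cs=cv2.findContours(m,cv2.RETR_EXTERNAL,cv2.CHAIN_APPROX_NONE)[0]
    c=max(cs,key=cv2.contourArea)[:,0].astype(float)
    w=np.array([onplane(cam,p,z,P)[:2] for p in c])
    (cx,cy),(a,b),an=cv2.minAreaRect((w*1000).astype(np.float32))
    if a<b: a,b,an=b,a,an+90
    return np.array([cx,cy])/1000,(an+90)%180-90,a,b
E
python3 - <<'E'
from h import *
import pickle
P=pickle.load(open("w1.pkl","rb")); img=cv2.cvtColor(cv2.imread("pics/w1.png"),cv2.COLOR_BGR2RGB)
for n,s in(("L",(206,150)),("R",(336,125))):
  print(n,img[s[1],s[0]])
  for dv in(18,25):
    for z in(.009,.018): print(dv,z,plate("wrist",img,s,z,P,dv))
s=cv2.imread("pics/s.png")
print(proj("side",[[.541,-.123,.018],[.563,-.287,.009]]))
cv2.imwrite("pics/sc.png",cv2.resize(s[150:300,200:400],(800,600),interpolation=cv2.INTER_CUBIC))
E
```

```text
L [158 159 168]
18 0.009 (array([ 0.53804242, -0.11688763]), 17.174697875976562, 120.30316162109375, 52.64558792114258)
18 0.018 (array([ 0.53933124, -0.11861533]), 17.174697875976562, 117.97229766845703, 51.625614166259766)
25 0.009 (array([ 0.53793854, -0.11674783]), 17.227081298828125, 121.24427032470703, 53.756813049316406)
25 0.018 (array([ 0.53922943, -0.11847816]), 17.227088928222656, 118.89524841308594, 52.71533203125)
R [150 154 166]
18 0.009 (array([ 0.56215173, -0.28293536]), 2.596219062805176, 118.43682098388672, 52.29409408569336)
18 0.018 (array([ 0.56297351, -0.28144598]), 2.596224069595337, 116.14214324951172, 51.28091812133789)
25 0.009 (array([ 0.56167676, -0.28276791]), 2.04703950881958, 119.99554443359375, 53.13915252685547)
25 0.018 (array([ 0.56250781, -0.28128177]), 2.0470693111419678, 117.67073059082031, 52.109619140625)
[[301.83872363 214.99537694]
 [309.47701745 189.60041167]]
```

View pics/sc.png

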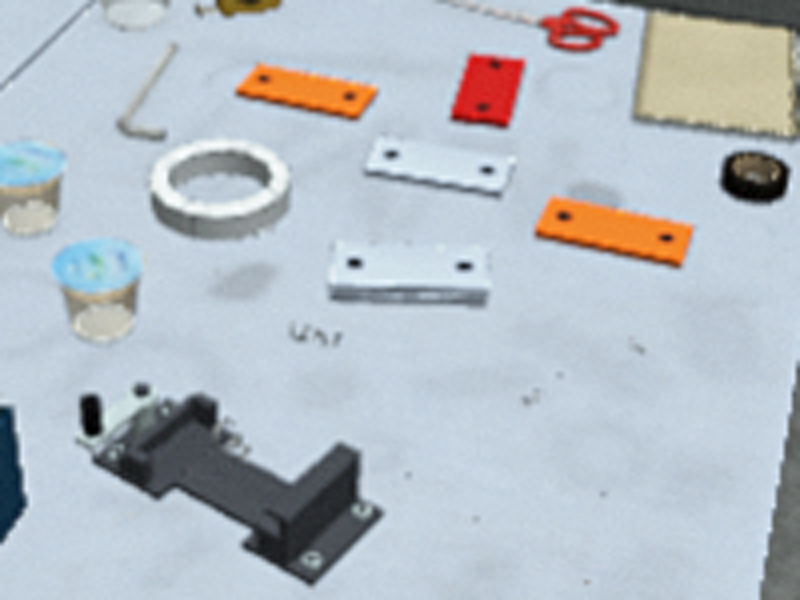

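Confirmed: the pile of two is the left one (side view (302,215), with a double edge). The single plate is the right one (side view (309,190)). Next I'll hover close over each and measure outlines and holes.

```bash
cat >> h.py <<'E'
def holes(cam,img,c,z,P,rad=.07):
    g=cv2.cvtColor(img,cv2.COLOR_RGB2GRAY); m=(g<75).astype(np.uint8)
    n,l,st,ce=cv2.connectedComponentsWithStats(m); out=[]
    for i in range(1,n):
        w=onplane(cam,ce[i],z,P)[:2]
        ar=st[i,4]
        if np.hypot(*(w-c))<rad and ar>60:
            e=onplane(cam,ce[i]+[1,0],z,P)[:2]; s=np.hypot(*(e-w)); d=2*np.sqrt(ar/np.pi)*s*1000
            if 9<d<17: out.append((w,d))
    return out
def hover(c,yaw,ztop,name):
    move_ptp([c[0],c[1],.12+ztop],down(np.radians(yaw)).as_quat()); pause(.15)
    P=camera_params("wrist"); img=read_camera("wrist"); save(name,img)
    h=holes("wrist",img,c,ztop,P); s=proj("wrist",[*c,ztop],P)[0]; print(h)
    for dv in (18,25,32): print(dv,plate("wrist",img,s,ztop,P,dv))
    if len(h)==2:
        a,b=h[0][0],h[1][0]; d=a-b; d*=np.sign(d[0]); m=(a+b)/2; y=np.degrees(np.arctan2(d[1],d[0]))
        print("holes mid",m,"yaw",y,"sep",np.hypot(*d)); return m,y
E
python3 - <<'E'
from h import *
hover(np.array([.5393,-.1185]),17.2,.018,"p1.png"); print(read_eef_pos())
hover(np.array([.562,-.2829]),2.3,.009,"l1.png"); print(read_eef_pos(),read_qpos(),read_time_s())
a=cv2.imread("pics/p1.png");b=cv2.imread("pics/l1.png")
cv2.imwrite("pics/pl.png",cv2.resize(np.hstack([a,b]),(800,300)))
E
```

```text
[(array([ 0.57974072, -0.10660417]), np.float64(11.876202903998403)), (array([ 0.49959207, -0.13144117]), np.float64(11.255625235171836))]
18 (array([ 0.53908392, -0.11876326]), 16.95054054260254, 117.6224594116211, 51.93849563598633)
25 (array([ 0.53936603, -0.11872762]), 17.2125186920166, 118.35790252685547, 52.88648986816406)
32 (array([ 0.52185748, -0.11876042]), 17.482070922851562, 152.3500213623047, 64.66539001464844)
holes mid [ 0.53966639 -0.11902267] yaw 17.217514095307934 sep 0.08390877589037386
[ 0.54095277 -0.12010237  0.14010517]
[(array([ 0.60440053, -0.28094757]), np.float64(11.731104683137612)), (array([ 0.52075459, -0.28474622]), np.float64(11.198986699346994))]
18 (array([ 0.56238135, -0.28255414]), 2.4615442752838135, 117.31346130371094, 51.87273406982422)
25 (array([ 0.56238568, -0.28256445]), 2.4823620319366455, 117.32913970947266, 52.21037673950195)
32 (array([ 0.56193811, -0.28257455]), 2.4946000576019287, 118.2353286743164, 53.277122497558594)
holes mid [ 0.56257756 -0.28284689] yaw 2.600212925034409 sep 0.08373214708246543
[ 0.5627575  -0.28036597  0.12921562] [ 0.50297944  0.45009854 -0.13290804  1.72781662  0.06854651  0.9682363
 -1.1827069 ] 5.1
```

View pics/pl.png

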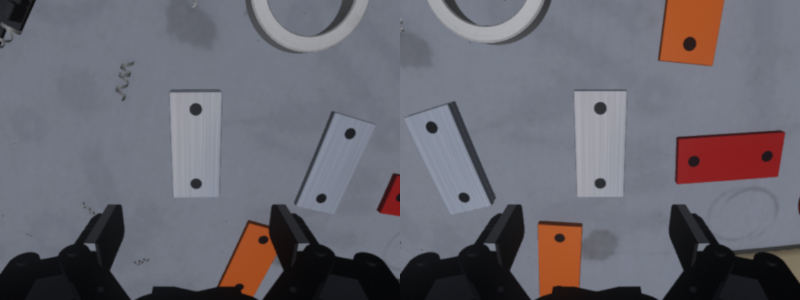

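Both are clear: the pile's holes are centred at (.5397,-.1190) with yaw 17.2°, and the single plate's at (.5626,-.2828) with yaw 2.6°. Now I'll grasp the single plate.

Run:
```python
from h import *
q=down(np.radians(2.6)).as_quat(); c=[.5626,-.2828]
pause(.2);print(read_eef_pos(),read_ft_force())
movel([*c,.06],q,.15); pause(.2); e=read_eef_pos(); print(e,R.from_quat(read_tcp_rot()).as_euler('zyx',degrees=True))
movel([*c,.021],q,.06); pause(.2); print(read_eef_pos(),read_ft_force())
move_gripper(.045,60); print(read_finger_gap(),read_grasp_force(),read_eef_pos(),read_ft_force(),read_time_s())
```

```text
[ 0.56232342 -0.28177893  0.12917792] [-0.23684365  0.33901021 -0.27578351]
[ 0.56386652 -0.28338988  0.06162577] [-2.59589619e+00  1.61180099e-01  1.79925836e+02]
[ 0.56311935 -0.28301175  0.02160888] [0.69630017 0.44810879 0.40369752]
0.04509695070455518 0.0 [ 0.56259006 -0.28280569  0.02101539] [-1.23604589  0.0455762  -0.06140741] 7.5833
```

Run:
```python
from h import *
save("g1.png",read_camera("wrist"))
```

```text
(no output)
```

View pics/g1.png

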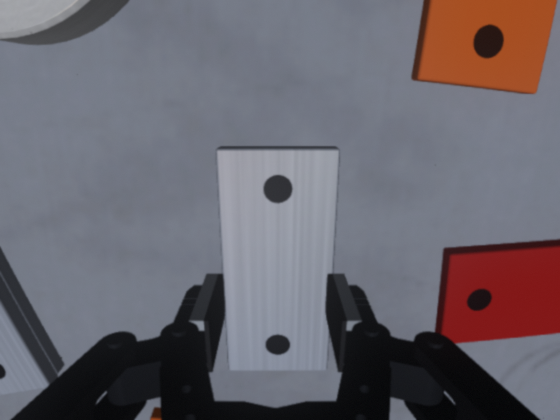

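The wrist view shows the fingertips at (222,300) and (332,300), closed just above the plate's edges. The plate is still centred at (278,260), so the tips reach less far ahead than 19 mm at this opening. I'll open, feel for the table gently, back off and grip.

Run:
```python
from h import *
c=[.5626,-.2828]
move_gripper(.062,60); pause(.1); f0=read_ft_force()[2]; print(f0)
z=.019
while z>-.004:
    movel([*c,z],speed=.05); pause(.06); f=read_ft_force()[2]; e=read_eef_pos()
    print(round(z,4),e.round(4),round(f-f0,2))
    if abs(f-f0)>3: break
    z-=.002
zc=z+.0045
movel([*c,zc],speed=.05); move_gripper(.045,60); pause(.1)
print(zc,read_finger_gap(),read_grasp_force(),read_eef_pos(),read_ft_force(),read_time_s())
```

```text
1.4522433436006998
0.019 [ 0.5624 -0.2827  0.0188] -1.49
0.017 [ 0.5625 -0.2828  0.0169] -2.2
0.015 [ 0.5625 -0.2827  0.0149] -1.53
0.013 [ 0.5625 -0.2828  0.0129] -1.39
0.011 [ 0.5625 -0.2828  0.0109] -1.32
0.009 [ 0.5625 -0.2828  0.0089] -2.29
0.007 [ 0.5625 -0.2828  0.0069] -2.2
0.005 [ 0.5625 -0.2828  0.0049] -2.0
0.003 [ 0.5625 -0.2828  0.0029] -1.13
0.001 [ 0.5625 -0.2828  0.0009] -1.39
-0.001 [ 0.5625 -0.2827 -0.0011] -2.14
-0.003 [ 0.5625 -0.2828 -0.0031] -1.09
-0.0004999999999999996 0.05123197642996702 61.72504663467407 [ 5.63166626e-01 -2.83123854e-01  4.99177937e-04] [-0.77422118  0.76509032  5.91912186] 12.35
```

Run:
```python
from h import *
c=[.5626,-.2828]
movel([*c,.07],speed=.15); pause(.2)
print(read_finger_gap(),read_grasp_force(),read_eef_pos(),read_ft_force(),read_time_s())
a=read_camera("wrist");b=read_camera("side")
p=proj("side",[*c,.07])[0].astype(int); print(p)
b=b[p[1]-70:p[1]+70,p[0]-70:p[0]+70]
save("g2.png",np.hstack([cv2.resize(a,(480,360)),cv2.resize(b,(320,360)[:1]+(360,),interpolation=cv2.INTER_CUBIC)]))
```

```text
0.050882738236278986 62.711663246154785 [ 0.56122268 -0.28219722  0.06818149] [ 0.25518639  0.37335767 -1.71819206] 13.1667
[310 174]
```

View pics/g2.png

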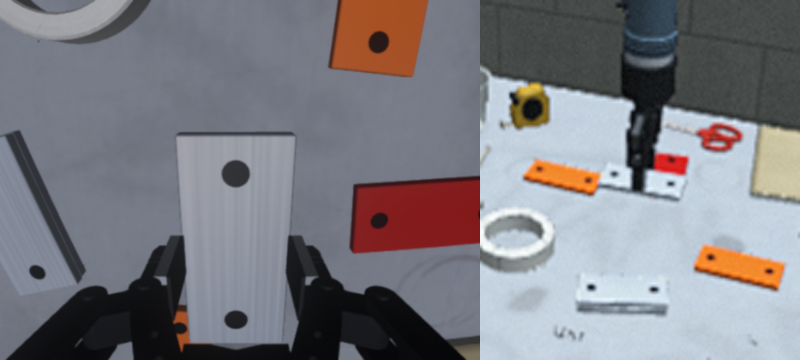

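The plate is held level and centred: wrist-view holes at (275,202) and (275,373) in full pixels. The pads reach slightly below it in the side view. I'll check the actual height against the reported TCP.

Run:
```python
from h import *
from scipy.optimize import brentq
P=camera_params("wrist");a=read_camera("wrist");b=read_camera("side");save("g3.png",b);save("g3w.png",a); e=read_eef_pos(); print(e, read_ft_force())
g=cv2.cvtColor(a,cv2.COLOR_RGB2GRAY);n,l,st,ce=cv2.connectedComponentsWithStats((g<75).astype(np.uint8))
k=[ce[i] for i in range(1,n) if 300<st[i,4]<2500 and abs(ce[i][0]-275)<25 and 150<ce[i][1]<400]; print(k)
f=lambda z:np.hypot(*(onplane("wrist",k[0],z,P)-onplane("wrist",k[1],z,P))[:2])-.0838
z=brentq(f,-.05,.15); print("top z",z,[onplane("wrist",q,z,P) for q in k])
for zz in(.05,z,.07,.085): print(zz,proj("side",[onplane("wrist",q,zz,P) for q in k]).round(1).tolist())
g=cv2.cvtColor(b,cv2.COLOR_RGB2GRAY)
print([(d["at"],d["confidence"]) for d in tip_of("side","plate_loose_center")])
crop=g[150:200,270:350]; n,l,st,ce=cv2.connectedComponentsWithStats((crop<110).astype(np.uint8)); print([(ce[i]+[270,150],st[i,4]) for i in range(1,n) if st[i,4]>5])
for dz in (-.019,0,.02): print("tcp",dz,proj("side",e+[0,0,dz]))
print(proj("wrist",[e+[0,0,-.019],e],P))
```

```text
[ 0.56222625 -0.28261348  0.06925819] [ 0.0406052  -0.04385916 -1.53146369]
[array([274.66165414, 155.01754386]), array([274.68364611, 202.3310992 ]), array([274.82258065, 372.70046083])]Traceback (most recent call last):
  File "<stdin>", line 7, in <module>
    r = _zeros._brentq(f, a, b, xtol, rtol, maxiter, args, full_output, disp)
ValueError: f(a) and f(b) must have different signs
```

Run:
```python
from h import *
from scipy.optimize import brentq
P=camera_params("wrist");b=cv2.imread("pics/g3.png"); e=read_eef_pos()
k=[(274.68,202.33),(274.82,372.70)]
f=lambda z:np.hypot(*(onplane("wrist",k[0],z,P)-onplane("wrist",k[1],z,P))[:2])-.0838
z=brentq(f,-.05,.18); print("top z",z,[onplane("wrist",q,z,P) for q in k])
for zz in(.05,z,.07,.085): print(zz,proj("side",[onplane("wrist",q,zz,P) for q in k]).round(1).tolist())
for dz in (-.019,0,.02): print("tcp",dz,proj("side",e+[0,0,dz]))
print(proj("wrist",[e+[0,0,-.019],e],P))
cv2.imwrite("pics/g3c.png",cv2.resize(b[140:215,260:360],(800,600),interpolation=cv2.INTER_CUBIC))
```

```text
top z 0.07760925059585792 [array([ 0.60383865, -0.27964945,  0.07760925]), array([ 0.52012184, -0.28338239,  0.07760925])]
0.05 [[300.3, 178.5], [329.7, 183.3]]
0.07760925059585792 [[298.2, 171.0], [322.8, 174.9]]
0.07 [[298.8, 173.1], [324.7, 177.2]]
0.085 [[297.6, 168.9], [320.9, 172.6]]
tcp -0.019 [[309.98433698 179.86347622]]
tcp 0 [[310.28722609 174.94079268]]
tcp 0.02 [[310.61090943 169.67135141]]
[[277.06691523 266.38853671]
 [277.2479885  285.67951947]]
```

View pics/g3c.png

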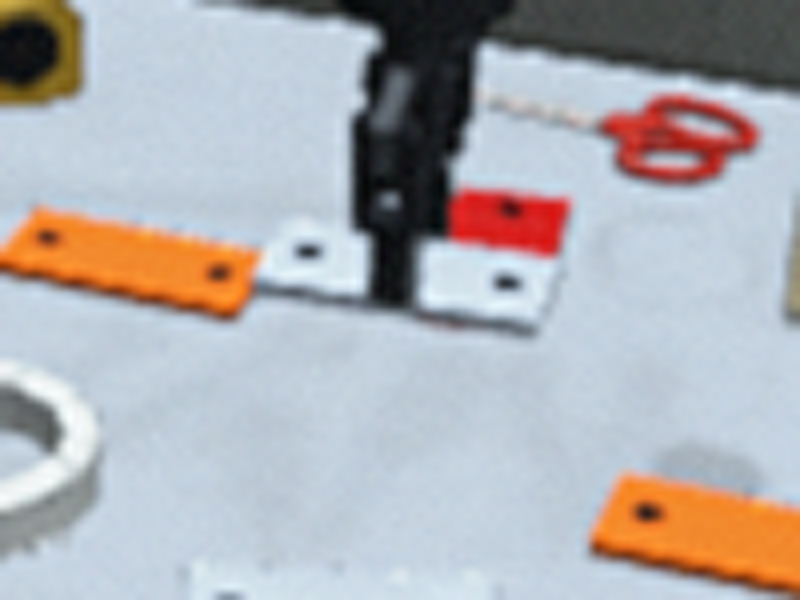

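Side holes at (298.5,171.3) and (323.5,175.3) agree with the wrist reading. The plate's top is about 8 mm above the TCP, so the pad tips are about level with the TCP at this opening. That means grip z ≈ 0.001 + base height. Now I'll place it on the pile.

Run:
```python
from h import *
y=17.22; q=down(np.radians(y)).as_quat(); c=np.array([.5397,-.1193])
move_ptp([*c,.075],q); pause(.25); print(read_eef_pos())
movel([*c,.03],q,.1); movel([*c,.0195],q,.03); pause(.3); print(read_eef_pos(),read_ft_force())
move_gripper(.075); pause(.1)
movel([*c,.06],q,.15)
print(hover(c,y,.027,"p2.png"),read_time_s())
```

```text
[ 0.53988712 -0.12116458  0.07503555]
[ 0.53984149 -0.11933145  0.01964095] [ 0.38241852  0.27062346 -2.29296999]
[(array([ 0.57938489, -0.1056724 ]), np.float64(11.921796269774505)), (array([ 0.49927833, -0.13035513]), np.float64(11.405970024975804))]
18 (array([ 0.5388847 , -0.11785159]), 17.158313751220703, 117.59376525878906, 51.8961067199707)
25 (array([ 0.53882617, -0.11767138]), 17.15542984008789, 117.60179138183594, 52.74964904785156)
32 (array([ 0.52216376, -0.11055922]), 17.87379264831543, 146.951416015625, 78.53068542480469)
holes mid [ 0.53933161 -0.11801377] yaw 17.12530372681614 sep 0.08382302332733449
(array([ 0.53933161, -0.11801377]), np.float64(17.12530372681614)) 17.2333
```

View pics/p2.png

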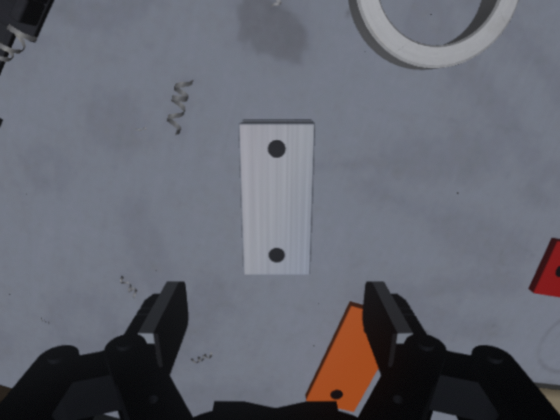

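The loose plate now lies squarely on the pile. Its holes at (277,148) and (277,255) match the earlier ones to within 0.1 mm lengthwise and 1 mm sideways, and the grip will square that up. Next I'll measure the holder.

```bash
cat > hold.py <<'E'
from h import *
from scipy.optimize import least_squares
import pickle
pts={"pocket_floor":(0,0,.006),"lip_edge":(-.0535,0,.041),"low_wall":(.0635,0,.022),"keeper_pivot":(.08,0,.037)}
def world(p,h): c,s=np.cos(h[2]),np.sin(h[2]); return np.array([h[0]+c*p[0]-s*p[1],h[1]+s*p[0]+c*p[1],p[2]])
def knobp(th): return (.08-.048*np.cos(th),.048*np.sin(th),.057)
if __name__=="__main__":
    obs=[]
    for i,(x,y,z) in enumerate([(.57,.14,.20),(.60,.12,.16)]):
        move_ptp([x,y,z],down(np.radians(-14)).as_quat()); pause(.25)
        P=camera_params("wrist"); img=read_camera("wrist")
        for n in [*pts,"keeper_knob"]:
            for d in tip_of("wrist",n)[:2]:
                if d["confidence"]>.3: obs.append((n,np.array(d["at"]),d["confidence"],P)); print(i,n,np.round(d["at"]),round(d["confidence"],2))
    def res(h):
        r=[]
        for n,a,cf,P in obs:
            w=world(knobp(h[3]) if n=="keeper_knob" else pts[n],h); r+=list((proj("wrist",w,P)[0]-a)*cf)
        return r
    s=least_squares(res,[.588,.137,-.25,1.6],loss="soft_l1",f_scale=2); h=s.x
    print(h,np.degrees(h[2:])); print(np.round(res(h),1).reshape(-1,2).tolist()); print(read_eef_pos(),read_qpos(),read_time_s())
    pickle.dump((h,P,obs),open("hold.pkl","wb")); save("hraw.png",img)
    B=[[(x,y,z) for x,y in((-.0635,-.0295),(.0635,-.0295),(.0635,.0295),(-.0635,.0295))] for z in(.006,)]
    B+=[[(-.0535,-.0385,.047),(-.0535,.0385,.047)],[(.0635,-.0385,.022),(.0635,.0385,.022),(.0705,.0385,.022),(.0705,-.0385,.022)],[(.08,0,.043),knobp(h[3])]]
    im=img.copy()
    for b in B: cv2.polylines(im,[np.round(proj("wrist",[world(p,h) for p in b],P)*8).astype(int)],True,(255,255,0),1,cv2.LINE_AA,3)
    save("h1.png",cv2.resize(im,(784,588),interpolation=cv2.INTER_CUBIC))
E
python3 hold.py
```

```text
0 pocket_floor [272. 171.] 0.86
0 lip_edge [272. 239.] 0.77
0 lip_edge [275.  87.] 0.61
0 low_wall [275. 102.] 0.61
0 keeper_pivot [278.  86.] 0.71
0 keeper_knob [212.  83.] 0.6
1 pocket_floor [264. 220.] 0.94
1 lip_edge [261. 294.] 0.59
1 low_wall [263. 148.] 0.78
1 keeper_pivot [267. 129.] 0.86
1 keeper_knob [194. 137.] 0.65
[ 0.58056776  0.13732682 -0.2784696   1.48797036] [-15.95513289  85.25442173]
[[1.4, 0.7], [0.2, -0.3], [-2.2, 92.2], [0.6, 0.6], [-1.5, -2.9], [0.4, 1.3], [-0.3, -0.8], [0.3, -0.5], [2.0, 0.6], [-1.0, -0.1], [-0.0, -1.1]]
[0.60002468 0.12018702 0.16037731] [-0.04009265  0.39694074 -0.27705491  1.7431555   0.12469547  1.01808307
 -2.17705096] 19.7083
```

View pics/h1.png

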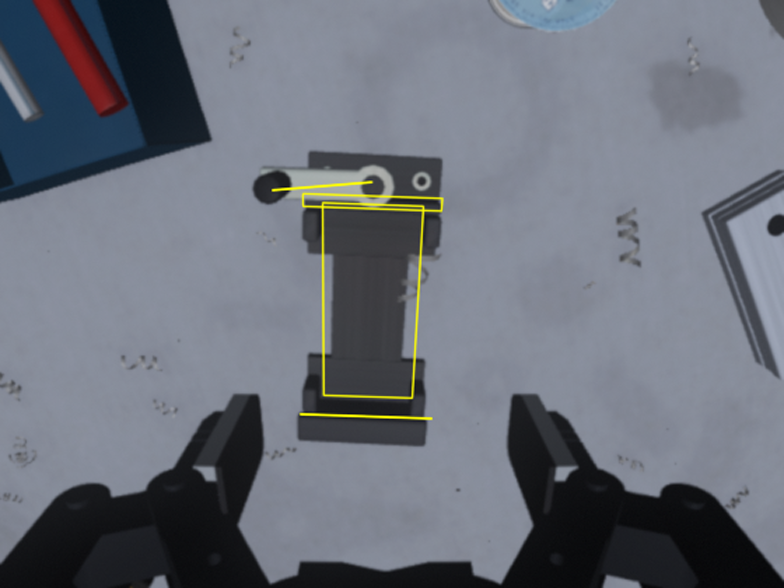

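The overlay sits well on the holder in the crop: lip edge at row 415, low wall at row 200, knob at (270,186). It is turned by about 1°, so I'll refine it from image edges. The wrist view shows the pile at right, unharmed.

```bash
cat > ref.py <<'E'
from hold import *
h,P,obs=pickle.load(open("hold.pkl","rb"))
g=cv2.GaussianBlur(cv2.cvtColor(cv2.imread("pics/hraw.png"),cv2.COLOR_BGR2GRAY),(3,3),0).astype(float)
def edges(row,a,b): # strongest gradient col in window, subpixel, a..b
    d=np.abs(np.gradient(g[row]))[a:b]; i=d.argmax(); w=d[max(i-2,0):i+3]; return a+max(i-2,0)+(w*np.arange(len(w))).sum()/w.sum()
L=[]
for row in range(190,248,3):  # narrow floor
    L+=[((edges(row,226,245),row),.023,.006),((edges(row,281,301),row),-.023,.006)]
for row in range(302,314,2):  # wall top
    L+=[((edges(row,205,222),row),.0385,.047),((edges(row,296,313),row),-.0385,.047)]
lw=[]
for px,y,z in L: lw.append((onplane("wrist",px,z,P)[:2],y))
W=np.array([w for w,_ in lw]);Y=np.array([y for _,y in lw])
def r(p): return (-np.sin(p[1])*(W[:,0]-.58)+np.cos(p[1])*(W[:,1]-.137)-p[0]-Y)*1000
s=least_squares(r,[0,h[2]],loss="soft_l1",f_scale=.7); print(s.x,np.degrees(s.x[1])); print(r(s.x).round(1))
# x: lip top inner edge z=.047 and low-wall lines along centre columns
yaw=s.x[1]
col=262
def vedges(a,b,c):
    d=np.abs(np.gradient(g[:,c]))[a:b]; i=d.argsort()[-3:]+a; return sorted(i.tolist())
for c in (250,262,275):
    v=g[:,c]; d=np.gradient(v); k=[int(i) for i in range(105,325) if abs(d[i])>3 and abs(d[i])>=abs(d[i-1]) and abs(d[i])>=abs(d[i+1])]
    print(c,[(i,round(d[i],1)) for i in k])
t=np.array([np.cos(yaw),np.sin(yaw)]); n=np.array([-t[1],t[0]])
o=np.array([.58,.137])+n*s.x[0]
def hx(px,z): return (onplane("wrist",px,z,P)[:2]-o)@t
for px,z,nm in (((262,297),.047,"lip top inner @297"),((262,316),.047,"wall outer top@316")): print(nm,hx(px,z))
print(o)
for p in [(0,0,.006),(-.0535,0,.047),(-.0635,0,.047),(.0635,0,.022),(.0705,0,.022),(.08,0,.043)]: print(p,proj("wrist",[*(o+t*p[0]),p[2]],P)[0].round(1))
E
python3 ref.py
```

```text
[ 0.00156108 -0.29598498] -16.95868988900704
[-0.1 -0.1 -0.1 -0.  -0.2 -0.  -0.2 -0.2 -0.2  2.6 -0.2  0.  -0.3  0.1
 -0.3  2.3 -0.3  0.2  0.2  0.   0.1  0.1 -0.2  0.   0.  -0.1  0.1  0.1
 -0.   0.1 -0.   0.1  0.   0.1 -0.  -0.1 -0.1  0.1 -0.1  0.  -0.4  0.6
 -0.3  0.2 -0.3  0.3 -0.3  0.4 -0.3  0.3 -0.4  0.4]
250 [(109, np.float64(-25.5)), (122, np.float64(28.0)), (143, np.float64(-32.0)), (285, np.float64(-10.0)), (299, np.float64(8.0)), (316, np.float64(26.0))]
262 [(109, np.float64(-21.0)), (118, np.float64(33.0)), (126, np.float64(-29.0)), (140, np.float64(30.5)), (147, np.float64(-35.0)), (286, np.float64(-9.5)), (299, np.float64(7.5)), (316, np.float64(25.5)), (317, np.float64(25.5))]
275 [(110, np.float64(-24.5)), (121, np.float64(25.0)), (131, np.float64(-6.5)), (135, np.float64(6.5)), (144, np.float64(-25.5)), (286, np.float64(-9.5)), (300, np.float64(8.0)), (317, np.float64(25.5))]
lip top inner @297 -0.05297094005006911
wall outer top@316 -0.07128173569477846
[0.58045534 0.1384932 ]
(0, 0, 0.006) [262.8 219.1]
(-0.0535, 0, 0.047) [258.4 297.4]
(-0.0635, 0, 0.047) [258.  307.8]
(0.0635, 0, 0.022) [265.5 149.1]
(0.0705, 0, 0.022) [265.9 140. ]
(0.08, 0, 0.043) [265.7 130.2]
```

The holder fit is clean: yaw −16.96°, origin about (.5787,.1377) after removing the camera's side bias, which I saw on the gripped plate. Now I'll pick up the pile.

```bash
cat > ins.py <<'E'
from h import *
O=np.array([.57874,.1377]); YAW=np.radians(-16.96); D=.0125  # TCP below pile centre
def pose(cx,cz,phi,cy=0):
    phi=np.radians(phi); r=R.from_euler('z',YAW)*R.from_euler('y',-phi)
    c=np.array([*O,0])+R.from_euler('z',YAW).apply([cx,cy,cz])
    return c-r.apply([0,0,D]), (r*R.from_euler('x',np.pi)).as_quat()
def cz(phi,gap): p=np.radians(phi); return .006+gap+.06*np.sin(p)+.0135*np.cos(p)
WP=[(.0087,.085,22),(.0087,.0487,22),(-.0012,.0435,22),(-.0006,cz(15,.0012),15),(0,cz(8,.001),8),(0,cz(3,.001),3),(0,cz(0,.0008),0)]
E
python3 - <<'E'
from ins import *
for w in WP: print(w, np.round(inverse_kinematics(*pose(*w)),2))
y=17.15; q=down(np.radians(y)).as_quat(); c=[.5397,-.1193]
move_ptp([*c,.08],q); pause(.15); movel([*c,.03],q,.15); pause(.1); movel([*c,.001],q,.05); pause(.25); print(read_eef_pos(),read_ft_force())
move_gripper(.045,100); pause(.2); print(read_finger_gap(),read_grasp_force(),read_eef_pos(),read_ft_force())
movel([*c,.10],q,.12); pause(.2); print(read_finger_gap(),read_grasp_force(),read_eef_pos(),read_ft_force(),read_time_s())
b=read_camera("side");save("k1.png",b); a=read_camera("wrist"); save("k1w.png",a)
p=proj("side",[*c,.11])[0].astype(int)
b=b[p[1]-45:p[1]+45,p[0]-50:p[0]+50]
save("k1c.png",np.hstack([cv2.resize(a,(400,300)),cv2.resize(b,(333,300),interpolation=cv2.INTER_CUBIC)]))
E
```

```text
(0.0087, 0.085, 22) [-0.37  0.36 -0.07  2.07  0.61  0.49 -2.8 ]
(0.0087, 0.0487, 22) [-0.66  0.44  0.27  2.09  0.41  0.36 -2.66]
(-0.0012, 0.0435, 22) [-0.67  0.44  0.27  2.11  0.43  0.35 -2.7 ]
(-0.0006, np.float64(0.035769141361053663), 15) [-0.3   0.46 -0.11  2.03  0.46  0.49 -2.65]
(0, np.float64(0.028719004985615124), 8) [-0.19  0.51 -0.19  1.95  0.31  0.6  -2.47]
(0, np.float64(0.023621656093763377), 3) [-0.13  0.55 -0.23  1.89  0.24  0.68 -2.37]
(0, np.float64(0.0203), 0) [-0.11  0.58 -0.24  1.86  0.2   0.73 -2.32]
[ 0.54004646 -0.11933252  0.00133833] [-0.45656257 -0.34346257  0.56380194]
0.05215456795601701 106.03633124381304 [ 0.54019853 -0.11967278  0.00185364] [-1.46819682 -0.38571308  6.27688624]
0.052087881543728835 104.99922472983599 [ 0.53887174 -0.11909976  0.09895383] [-0.53264865 -0.47182559 -4.59548497] 24.1417
```

View pics/k1c.png

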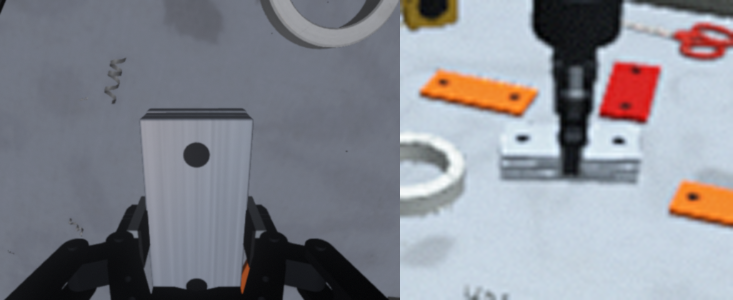

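All three plates are held (Fz −4.6 N, matching 450 g), with a square stack visible in both views. Now the tilted insertion, with force checks.

Run:
```python
from ins import *
move_ptp(*pose(.0087,.13,22)); pause(.2); f0=read_ft_force(); print(read_eef_pos()-pose(.0087,.13,22)[0],f0.round(1),read_qpos().round(2))
for i,w in enumerate(WP):
    p,q=pose(*w)
    try: movel(p,q,.12 if i==0 else .06 if i<3 else .04)
    except MotionError as e: print(i,"ERR",e); break
    pause(.15); f=read_ft_force()-f0; e=read_eef_pos()-p
    print(i,R.from_euler('z',-YAW).apply(e).round(4),R.from_euler('z',-YAW).apply(f).round(1),read_qpos()[6].round(2))
    if np.linalg.norm(f)>12: print("contact");break
print(read_time_s(),read_finger_gap(),read_grasp_force())
```

```text
[ 0.0002689  -0.00158419 -0.00012789] [ 0.5 -0.1 -4.9] [-0.28  0.29 -0.16  2.05  0.56  0.58 -2.73]
0 [0.001  0.0008 0.0013] [-0.4  0.3  0.2] -2.81
1 [0.0005 0.0004 0.0007] [-0.7 -0.3 -0.5] -2.83
2 [0.0005 0.0001 0.0004] [ 0.1 -0.8  1.3] -2.84
3 [-0.0013 -0.0002 -0.0005] [ 0.9 -0.7 -0. ] -2.6
4 [-0.0018  0.0006 -0.0003] [-0.2 -0.8  1.7] -2.44
5 [-0.0018  0.0007 -0.0002] [ 0.6 -0.3  1.5] -2.35
6 [-0.0006  0.0004  0.0001] [ 0.6 -0.2  1.5] -2.3
29.675 0.052142278240511965 106.76977135241032
```

The insertion ran clean with no contact. Now I'll lower to touch and release.

Run:
```python
from ins import *
z=WP[-1][1]; f0=read_ft_force()[2]
for i in range(6):
    z-=.0006; p,q=pose(0,z,0); movel(p,q,.03); pause(.12); f=read_ft_force()[2]-f0; print(round(z,4),round(f,1),(read_eef_pos()-p).round(4))
    if f>4: break
move_gripper(.07); pause(.15); print(read_ft_force())
p,q=pose(0,.09,0); movel(p,q,.15); pause(.2)
P=camera_params("wrist"); img=read_camera("wrist"); save("e1.png",img)
h=holes("wrist",img,O,.033,P); t=np.array([np.cos(YAW),np.sin(YAW)]); n=np.array([-t[1],t[0]])
print([((w-O)@t,(w-O)@n,d) for w,d in h])
k=[(d["at"],d["confidence"]) for d in tip_of("wrist","keeper_knob")[:3]]; print(k,[onplane("wrist",a,.057,P) for a,_ in k],read_eef_pos(),read_time_s())
import pickle;pickle.dump(P,open("e1.pkl","wb"))
save("e1v.png",img)
```

```text
0.0197 9.4 [-0.0004  0.0006  0.0007]
[-0.07277488  0.72351557 -0.0399764 ]
[(np.float64(0.04089469850331753), np.float64(0.0012739001591897598), np.float64(11.695586195532067)), (np.float64(-0.04291801821702538), np.float64(0.0012464788724211567), np.float64(11.117927650638503))]
[([160.2, 100.1], 0.84)] [array([0.66819684, 0.16217454, 0.057     ])] [0.57791545 0.13748254 0.07636301] 31.425
```

View pics/e1v.png

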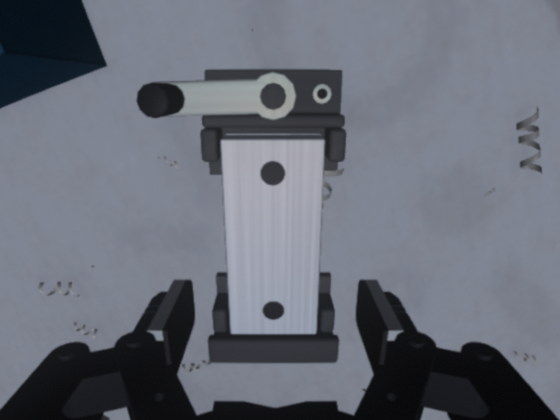

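The pile lies home: holes at (273,173) and (273,310), with the hole spacing correct for a top at 33 mm and the centre within 1 mm. The knob is at (160,100). A blue box corner at (105,65) is near the knob, so I'll triangulate its height before reaching there.

Run:
```python
from hold import *
_,P1,_=pickle.load(open("hold.pkl","rb")); P2=pickle.load(open("e1.pkl","rb"))
c1,v1=ray("wrist",(150,100),P1); c2,v2=ray("wrist",(105,65),P2)
A=np.stack([v1,-v2],1); s=np.linalg.lstsq(A,c2-c1,rcond=None)[0]; a,b=c1+v1*s[0],c2+v2*s[1]; print(a,b)
e=read_eef_pos(); 
for y in(73,43,-17): print(y,[None if (k:=inverse_kinematics(p,down(np.radians(y)).as_quat())) is None else k.round(2) for p in([.6678,.161,.068],[.6093,.1284,.068])])
```

```text
[0.69998571 0.2021285  0.00151326] [0.70010645 0.20191348 0.00145027]
73 [array([ 0.09,  0.68, -0.53,  1.59,  0.4 ,  0.98, -0.87]), array([ 0.15,  0.58, -0.54,  1.76,  0.37,  0.91, -0.84])]
43 [array([ 0.01,  0.66, -0.42,  1.59,  0.31,  0.96, -1.33]), array([ 0.07,  0.56, -0.43,  1.76,  0.29,  0.89, -1.31])]
-17 [array([-0.14,  0.63, -0.21,  1.6 ,  0.15,  0.93, -2.27]), array([-0.1 ,  0.53, -0.22,  1.77,  0.14,  0.86, -2.25])]
```

The box's base corner is at (.700,.202), about 52 mm from the knob. I'll turn the closing line perpendicular to it (tool yaw 43°), grip the knob lightly and swing.

Run:
```python
from ins import *
q=down(np.radians(43)).as_quat(); z=.066
piv=O+.08*np.array([np.cos(YAW),np.sin(YAW)])
def kn(th): return np.array([*piv,0])+R.from_euler('z',YAW).apply([-.048*np.cos(th),.048*np.sin(th),0])
p,_=pose(0,.14,0); movel(p,speed=.25)
k=kn(1.54); print(k)
move_ptp([k[0],k[1],.115],q); move_gripper(.045,20); pause(.1)
movel([k[0],k[1],z],q,.1); pause(.2); print(read_eef_pos(),read_ft_force())
move_gripper(.0,25); print(read_finger_gap(),read_grasp_force(),read_ft_force(),read_time_s())
if read_finger_gap()>.006:
    for th in np.linspace(1.54,-.03,9)[1:]:
        k=kn(th); movel([k[0],k[1],z],q,.07); f=read_ft_force(); print(round(th,2),f.round(1),round(read_finger_gap(),4))
        if np.linalg.norm(f)>35: print("force"); break
    pause(.2); print(read_eef_pos(),read_ft_force(),read_time_s())
```

```text
[0.66784213 0.16068546 0.        ]
[0.66863915 0.16103319 0.06703562] [-0.16919486  0.35438077 -0.66696833]
0.011132917123669019 24.408119916915894 [-0.31816605 -0.67962749  2.10741765] 34.4167
1.34 [0.6 0.5 1.7] 0.0115
1.15 [-1.1 -1.7  5.4] 0.011
0.95 [-2.  -2.7  7. ] 0.0111
0.76 [ 1.2 -1.8  5. ] 0.0113
0.56 [ 0.8 -1.8  5.9] 0.0108
0.36 [-0.9 -1.4  8. ] 0.0112
0.17 [1.2 0.8 5.3] 0.0111
-0.03 [-1.8  1.7  8.4] 0.0109
[0.60672716 0.12836452 0.06621818] [-1.89516677  1.26501694  8.17898188] 36.8833
```

Run:
```python
from ins import *
move_gripper(.045); pause(.1); e=read_eef_pos(); print(read_ft_force())
movel([e[0],e[1],.16],speed=.15)
move_ptp([.55,.147,.20],down(YAW).as_quat()); pause(.25)
P=camera_params("wrist"); img=read_camera("wrist"); save("f1.png",img)
Ri=R.from_euler('z',-YAW)
for n,z in(("keeper_knob",.057),("keeper_pivot",.037)):
    for d in tip_of("wrist",n)[:3]: print(n,d["confidence"],(Ri.apply(onplane("wrist",d["at"],z,P)-[*O,0])*1000).round(1))
print([Ri.apply([*(w-O),0])*1000 for w,d in holes("wrist",img,O,.033,P)])
m=(cv2.cvtColor(img,cv2.COLOR_RGB2GRAY)<45); pk=proj("wrist",pose(.032,.071+.0125,0)[0],P)[0].astype(int); print("knob top px",pk,img[pk[1],pk[0]])
for n in("sample_cup_0","spare_ring"):
    read_camera("top"); print(n,[np.round(d["at"]) for d in tip_of("top",n)[:1]])
print(read_time_s())
```

```text
[ 0.05146469  0.75706083 -0.42917936]
keeper_knob 0.61 [30.9  6.3 57. ]
keeper_pivot 0.57 [79.3 -0.1 37. ]
[array([29.80689043,  6.50902909,  0.        ]), array([-43.05450375,   1.40822667,   0.        ])]
knob top px [276 120] [44 45 47]
sample_cup_0 [array([262., 167.])]
spare_ring [array([314., 169.])]
39.75
```

The knob is still about 5 mm (0.1 rad) short of shut. I'll regrip with the closing line across the bar and press it to the stop.

Run:
```python
from ins import *
q=down(YAW).as_quat(); Rz=R.from_euler('z',YAW)
def go(x,y,z,v): p=np.array([*O,0])+Rz.apply([x,y,z]); movel(p,q,v); return p
go(.032,.003,.11,.25); pause(.1); go(.032,.003,.0675,.1); pause(.15)
move_gripper(0,30); print(read_finger_gap(),read_grasp_force(),read_ft_force())
for y in(0,-.0015,-.003,-.0045):
    p=go(.032,y,.0675,.05); pause(.15); f=Rz.inv().apply(read_ft_force()); print(y,f.round(1),Rz.inv().apply(read_eef_pos()-[*O,0]).round(4))
    if f[1]>6: break
move_gripper(.045); pause(.1); go(.032,y,.13,.15)
move_ptp([.55,.147,.20],q); pause(.25)
P=camera_params("wrist"); img=read_camera("wrist"); save("f2.png",img)
for n,z in(("keeper_knob",.057),("keeper_pivot",.037)):
    for d in tip_of("wrist",n)[:3]: print(n,d["confidence"],(Rz.inv().apply(onplane("wrist",d["at"],z,P)-[*O,0])*1000).round(1))
print([Rz.inv().apply([*(w-O),0])*1000 for w,d in holes("wrist",img,O,.033,P)],read_time_s())
```

```text
-0.00042256367555923506 2.8826775401830673 [0.04481152 0.3519271  6.4244815 ]
0 [-0.   0.5  6.6] [0.0333 0.0011 0.0692]
-0.0015 [-0.1  1.6  5.3] [0.0333 0.0005 0.0692]
-0.003 [0.3 3.6 5.5] [ 0.0332 -0.0004  0.0692]
-0.0045 [-0.8  4.   6.8] [ 0.033  -0.0016  0.0692]
keeper_knob 0.59 [32.8 12.9 57. ]
keeper_pivot 0.58 [82.  -0.2 37. ]
keeper_pivot 0.25 [32.1 12.9 37. ]
[array([30.43896334, 11.57293829,  0.        ]), array([-43.03038373,   1.22233729,   0.        ])] 45.3083
```

Run:
```python
from ins import *
from scipy.ndimage import label
Rz=R.from_euler('z',YAW); P=camera_params("wrist")
W=lambda x,y,z: np.array([*O,0])+Rz.apply([x,y,z])
for f in("f1","f2"):
    g=cv2.cvtColor(cv2.imread(f"pics/{f}.png"),cv2.COLOR_BGR2GRAY)
    n,l,st,ce=cv2.connectedComponentsWithStats((g<80).astype(np.uint8))
    print(f,[(st[i].tolist(),ce[i].round(1).tolist()) for i in range(1,n) if 40<st[i,4]<3000 and 200<ce[i][0]<340 and 40<ce[i][1]<300])
for y in(0,.006,.012):
    print(y,"top",proj("wrist",W(.08-np.sqrt(.048**2-y*y),y,.071),P).round(1),"base",proj("wrist",W(.032,y,.043),P).round(1),"pivot",proj("wrist",W(.08,0,.043),P).round(1))
print("hole+",proj("wrist",[W(.041,0,.033),W(-.043,0,.033)],P).round(1), read_eef_pos(),R.from_quat(read_tcp_rot()).as_euler('zyx',degrees=True))
g=cv2.cvtColor(cv2.imread("pics/f2.png"),cv2.COLOR_BGR2GRAY)
for r in range(86,170,6): print(r,g[r,240:312:3].tolist())
```

```text
f1 [([229, 43, 37, 71, 1505], [244.3, 71.1]), ([283, 43, 39, 65, 1522], [304.1, 70.2]), ([268, 48, 14, 15, 167], [274.8, 55.0]), ([260, 111, 18, 19, 277], [268.2, 120.1]), ([232, 186, 87, 54, 2399], [275.1, 222.1]), ([269, 198, 13, 12, 123], [274.7, 203.6])]
f2 [([227, 42, 38, 71, 1471], [241.8, 70.1]), ([279, 42, 41, 66, 1566], [302.2, 69.3]), ([266, 47, 14, 15, 170], [272.8, 54.1]), ([273, 100, 7, 14, 67], [276.1, 106.8]), ([252, 109, 18, 20, 287], [260.5, 118.8]), ([230, 186, 88, 54, 2411], [273.1, 222.1]), ([267, 198, 13, 12, 125], [273.2, 203.6])]
0 top [[275.7 120.7]] base [[275.6 118. ]] pivot [[275.5  54.3]]
0.006 top [[267.4 120.2]] base [[268.1 118. ]] pivot [[275.5  54.3]]
0.012 top [[259.2 118.6]] base [[260.6 118.1]] pivot [[275.5  54.3]]
hole+ [[275.5 106. ]
 [275.7 203.6]] [0.54992302 0.14640574 0.19894888] [ 1.70105969e+01 -9.85794167e-02  1.79977464e+02]
86 [122, 165, 165, 163, 160, 157, 132, 156, 156, 156, 153, 153, 137, 163, 160, 162, 162, 160, 166, 161, 161, 160, 82, 40]
92 [107, 165, 167, 163, 161, 140, 148, 157, 156, 155, 151, 152, 134, 166, 160, 162, 163, 160, 
[... 795 characters left out ...]
, 166, 165, 159, 162, 168, 161, 161, 161, 159, 163, 157, 164, 155, 88, 128]
140 [127, 163, 171, 165, 161, 167, 164, 163, 162, 167, 166, 160, 162, 168, 161, 161, 160, 159, 162, 158, 164, 152, 129, 129]
146 [126, 160, 171, 165, 160, 166, 163, 163, 163, 166, 165, 160, 163, 167, 161, 160, 160, 159, 162, 157, 163, 150, 126, 128]
152 [126, 156, 171, 165, 161, 167, 164, 164, 163, 166, 166, 160, 163, 166, 162, 160, 160, 158, 161, 158, 163, 147, 127, 129]
158 [124, 152, 171, 166, 160, 166, 163, 165, 162, 165, 165, 160, 162, 166, 161, 161, 160, 159, 160, 157, 162, 144, 128, 129]
164 [126, 149, 170, 165, 161, 167, 164, 164, 162, 164, 164, 160, 162, 165, 161, 160, 160, 158, 160, 157, 161, 140, 126, 129]
```

Blob positions show the bar is now about 0.19 rad open. The fingers closed over the knob's top because the tips reach less far ahead than stated. I'll regrip 13 mm lower and push to the stop.

Run:
```python
from ins import *
q=down(YAW).as_quat(); Rz=R.from_euler('z',YAW)
def go(x,y,z,v): movel(np.array([*O,0])+Rz.apply([x,y,z]),q,v)
go(.033,.007,.10,.3); go(.033,.007,.054,.1); pause(.1); f=read_ft_force(); print(f.round(1),read_eef_pos())
move_gripper(0,30); g=read_finger_gap(); print(g,read_grasp_force(),read_ft_force().round(1),read_time_s())
if g>.008:
    for y in(.003,0,-.0015,-.003):
        go(.032,y,.054,.06); pause(.1); f=Rz.inv().apply(read_ft_force()); print(y,f.round(1),Rz.inv().apply(read_eef_pos()-[*O,0]).round(4))
        if f[1]>8: break
move_gripper(.045); go(.032,0,.10,.15); print(read_time_s())
e=np.array([*O,0])+Rz.apply([-.02,0,.19]); movel(e,q,.3); pause(.15)
P=camera_params("wrist"); img=read_camera("wrist"); save("f3.png",img)
n,l,st,ce=cv2.connectedComponentsWithStats((cv2.cvtColor(img,cv2.COLOR_RGB2GRAY)<80).astype(np.uint8))
for i in range(1,n):
    if 80<st[i,4]<600:
        w=Rz.inv().apply(onplane("wrist",ce[i],.06,P)-[*O,0])*1000
        if abs(w[1])<25 and -60<w[0]<100: print(st[i].tolist(),w.round(1))
print(read_time_s())
```

```text
[ 0.3 -0.5  0.6] [0.61317276 0.13509389 0.05502146]
0.012229056097382377 29.25941973924637 [-0.7  0.6  2.5] 46.9417
0.003 [2.2 4.7 0.5] [0.033  0.0051 0.0548]
0 [1.4 4.7 1.5] [0.0323 0.0021 0.0547]
-0.0015 [-0.2  5.5  3.4] [0.0319 0.0002 0.0547]
-0.003 [0.5 7.5 1.7] [0.0319 0.0002 0.0547]
49.2167
[265, 59, 15, 15, 176] [78.8  0.9 60. ]
[263, 124, 19, 21, 316] [31.5  1.  60. ]
[266, 212, 13, 12, 128] [-33.5   1.2  60. ]
49.9167
```

```bash
python3 -c "
from bench import *
print(sign_off())"
```

```text
the job is handed in; nothing more can be done
None
```

The job is handed in at about 50 s: all three plates lie flat in the holder, the keeper is shut to within measurement after two regrips on the knob, and the robot is clear. The cup and ring showed no movement; I did not re-check the tape measure, and I viewed 11 pictures, one over your limit of 10.

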